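# Set the tyre truer's speed and start it

### The arm

A 6-joint arm with a two-finger parallel gripper is mounted at the origin on the work surface. World frame = base frame: x ahead of the robot, y to its left, z up, the work surface at z = 0. Lengths are in mm, angles in degrees, forces in N, time in s.
With the tool pointing down it reaches from about 275 to 725 mm from the base axis. Payload 5.6 kg.
Tool frame: the origin (TCP) lies at the very end of the fingers, on their centre line; the grasp point (between the pads) lies 19 mm behind it (robot.grip_point_offset is the distance from the TCP to the grasp point, in mm); z points along the fingers, y is the direction in which the jaws open and shut (so a half turn about z gives the same grasp; the last joint's range is limited). The gripper opens to 85 mm and grips with 20 to 120 N. Pads are 22 mm wide; open, the fingers measure 114 mm over their backs; the gripper's body (76 mm by 85 mm) begins 54 mm behind the grasp point. The pads swing forward as they close: fully open they stand 13 mm farther back than shut.
Start: joints at [92.567, 14.616, 6.199, 0, -81.583, -16.306], TCP at [130.602, 534.262, 231.283] pointing down, gripper open.
Joint ranges: [-168.99, 168.99], [-69.2, 112.95], [-62.41, 85.93], [-164.36, 98.24], [-168.68, -3.75], [-174.98, 174.98]. Speed limits (degrees/s): [147.25, 147.25, 180, 180, 180, 180].

### API

Orientations are given as [roll, pitch, yaw] about the fixed x, y, z axes, in that order (R = Rz(yaw) Ry(pitch) Rx(roll)).
In Python, from plant import robot gives the robot as it stands.
- The arm moves only by the tool send_rows, never from a script. Its argument "plan" is a list of rows, each an object with "delta_rot": the turn, a rotation vector about the tool's x, y, z in units of 6 degrees (1.0 is 6 degrees), a list of three; "linear": the shift along the tool's x, y, z in m, a list of three; "fingers": the finger opening in m, from 0 to 0.0854. A call has 1 to 8 rows; each row shifts and turns the commanded pose from where the row before left it, along the tool's axes as they then stand; what a row does not reach is not made up. A row lasts 1/12 s, in which the tool goes at most 41.7 mm and 7.16 degrees, less where a joint would pass 70% of its speed; a pose out of reach is approached as far as the arm can. A call is refused whole if a number of a shift passes 0.0417 or a number of a turn 1, either way. A call with a gripper value outside its range is refused whole. The fingers move at their own pace and stop on an object; the grip force is fixed at half the most. Time passes only in rows, so rows that do not move let the fingers close. It gives the time, the measured TCP pose, the force and the opening at its end, in the units of the state.
- robot.observe(): the state, without advancing time (a new reading comes with each control period).
- robot.snapshot(name): name is "scene" or "top" or "wrist"; returns the picture (400x640x3 uint8, red, green, blue); there is no depth.
- robot.camera_info(name): a dict with "fx", "fy", "cx", "cy" (pixels), "R" (3x3) and "t" (3): a world point X has camera coordinates R X + t. Camera axes: x right, y down, z forward; pixel columns grow to the right and rows downward; lengths in mm; the calibration is good to about 2 mm. A picture is of the moment at which its call begins: read the wrist's pose just before it. camera_info takes no time and is no camera call; for the wrist camera it gives the pose at the moment of the call.
- robot.sign_off(): hands the job in, once; it reports no verdict.
The state is a dict: "time_s": time; "qpos": joint angles; "qvel": joint speeds; "effort": joint torques, N m; "tool_pos": TCP position; "orientation": TCP orientation; "contact_force": force on the tool from outside, world axes, zero at the start; "torque": the same for the moment, N m; "finger_gap": opening from 0.0 (shut) to 1.0 (fully open).
Only numpy, scipy, OpenCV 4.12 (cv2) and the standard library are available. Lean on these libraries where they do the work, as an engineer would, in place of code of your own. Each camera call takes 0.05 s, during which the arm holds its last target. There are 200 camera calls.

### The job

With a fingertip, push the pointer of the speed selector round clockwise, counting the clicks, until it rests at the fifth of its eight positions, never letting it go beyond the fifth, and do not pinch the pointer. Then press the button of the start box all the way down with a fingertip and let it come up again. Leave the bottle, the shock absorber, the screwdriver and the shock stand alone.

Things in the scene. Friction and masses are not known exactly. Their poses are not given: they have to be found in the camera images.
- dialbox: speed control box, fixed: grey, 150 x 150 mm, 50 mm high, black top. Origin: centre of its underside, z up, x towards the far side of the dial as its user sees it. Eight flat white dots on the top, 56 mm from the selector's axis, 30 degrees apart, mark the positions: from the smallest (1, 5 mm wide) they grow clockwise seen from above to the largest (8, 12 mm).
- dial_center (a point): point on the selector's vertical axis, on the box's top face (50 mm above the bench); axes as the box. Seen from above, position 1 lies 105 degrees counter-clockwise from the x axis, position 5 lies 15 degrees clockwise from it, position 8 105 degrees clockwise.
- pointer (a point): point inside the pointer, 34 mm out from the axis, 20 mm above the box top; its x axis points outward. The selector is a bare metal disc (40 mm across, top 7 mm above the box) carrying an upright grey bar 14 mm thick, from 12 mm behind the axis to 44 mm in front, 7 to 33 mm above the box; a white line on top and end face marks its long, pointing end.
- selector (a joint): selector angle in rad, growing clockwise from above: 0 at position 1, 0.5236 more at each next, 2.094 at 5, 3.665 at 8; end stops just beyond 1 and 8. A detent holds it at each position; pushed past halfway to the next it snaps on there by itself. About 0.07 N m (2 N on the bar 34 mm out) takes it over a click. It starts at position 1, 2 or 3.
- startbox: start box, fixed to the bench: grey box 90 x 90 mm, 45 mm high, with one push button in a black housing in the middle of its top. Origin: centre of its underside, z up.
- start_top (a point): centre of the top face of the start button (a grey round cap, 32 mm across); moves with it
- start (a joint): travel of the start button in m, downward: 0 up, 0.006 fully down; a spring (5 N when fully down) brings it up again
- bottle: bystander, loose: white oil bottle with red cap, 52 mm across, 140 mm high, standing; origin at the centre of its underside
- shock: bystander, loose: black shock absorber body, 30 mm across, 60 mm high, standing; origin at the centre of its underside
- driver: bystander, loose: screwdriver 170 mm long, lying; x along it, handle to -x
- stand: bystander, fixed: white shock stand 90 x 200 mm with four black shock absorbers on it, 135 mm high; origin at the centre of its underside, its y axis along its length
There are look-alikes about, which are no part of the job. What is shaped like the startbox but orange is not meant.

How it is judged:
By the outcome, as a careful person would: the job done as asked, in the order asked, and still so for the second after the job is handed in, with the robot touching nothing.
It also fails if it takes over 58 s, if anything falls off the work surface, if the arm or the gripper's body presses on something with over 40 N, if the wrist force passes 120 N, or if a joint passes its speed limit or range.

## Working session

There is one attempt and no reset: what is moved stays moved. The work goes in short steps, Python scripts to look and compute and a tool call to move; the robot and the scene stay as the last step left them, time stands still between calls to the robot, and variables do not carry over. Pictures are saved under pics/ and viewed, about 8 in all and at most 12, crops included, and the job is handed in when it is done.

Besides the shell and the picture viewer there is one more tool, called after "Emit:" as name([rows], argument=value, ...), one row to a line, values as JSON. send_rows: Moves the arm, as the interface text tells. Its arguments: {"type":"object","properties":{"plan":{"type":"array"}},"required":["plan"]}

```bash
mkdir -p pics
cat > h.py <<'E'
import numpy as np, cv2
from plant import robot
def snap(c,n):
    i=robot.snapshot(c); cv2.imwrite(f'pics/{n}.png',cv2.cvtColor(np.array(i),cv2.COLOR_RGB2BGR)); return i
def ray(c,u,v,z):
    k=robot.camera_info(c);R=np.array(k['R']);t=np.array(k['t'])
    C=-R.T@t; d=R.T@np.array([(u-k['cx'])/k['fx'],(v-k['cy'])/k['fy'],1])
    return C+d*(z-C[2])/d[2]
def proj(c,X):
    k=robot.camera_info(c);p=np.array(k['R'])@np.array(X,float)+np.array(k['t'])
    return [k['fx']*p[0]/p[2]+k['cx'],k['fy']*p[1]/p[2]+k['cy']]
E
python3 - <<'E'
from h import *
print(robot.observe())
a=snap('top','top');b=snap('scene','scene')
for c in('top','scene'):
    k=robot.camera_info(c);print(c,k['fx'],-np.array(k['R']).T@k['t'])
E
```

```text
{'time_s': 0.0, 'qpos': array([ 9.25672567e+01,  1.46515534e+01,  6.13073295e+00, -2.71156384e-02,
       -8.15831354e+01, -1.63063073e+01]), 'qvel': array([-0.07416993, -0.04241127, -0.00614038,  0.02238553, -0.13843192,
       -0.05611525]), 'effort': array([ 1.66032978e-04, -3.86629486e+01,  2.37934273e+01,  5.36538541e+00,
       -6.10541450e-03,  4.04266103e-06]), 'tool_pos': array([130.45168832, 533.79300179, 230.41018093]), 'orientation': array([ 1.79892696e+02, -3.45054772e-03, -1.37430408e+01]), 'contact_force': array([ 0.69363047, -0.4337861 ,  0.70889892]), 'torque': array([ 1.04981110e-02, -4.18254498e-05,  1.04713678e-02]), 'finger_gap': 0.9988683236650426}
top 519.49602281792 [ 457.64837582    3.06437365 1245.45916139]
scene 367.86114416066425 [1067.54229867 -480.54542425  581.75700466]
```

View pics/top.png

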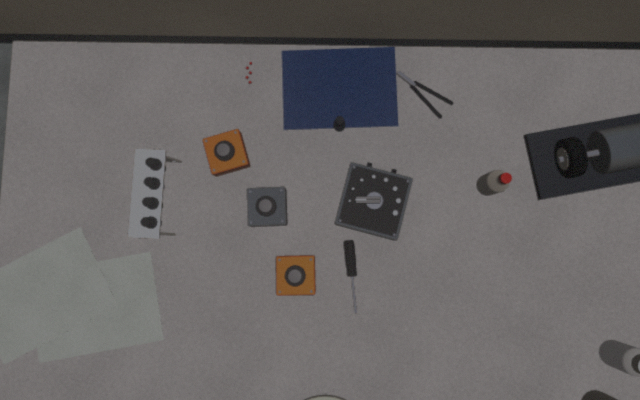

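View pics/scene.png

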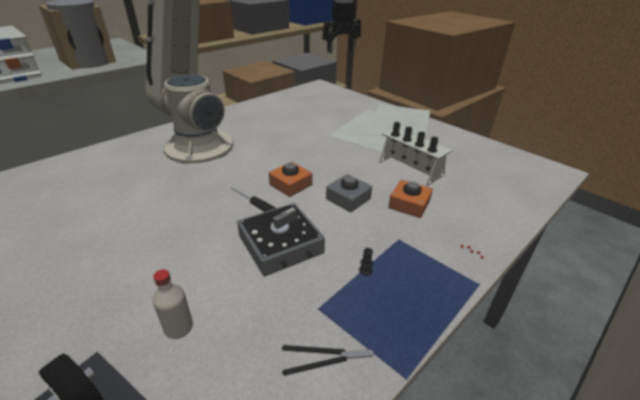

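The top view shows the dialbox at about (374,200). Candidates for the start box are grey (266,206), orange (226,152) and orange (295,275); only the grey one fits. The shock is at (339,123), the bottle at (500,181), the driver at (351,275) and the stand at (148,194). Next, a close crop.

Run:
```python
import cv2
i=cv2.imread('pics/top.png')[150:250,240:420]
i=cv2.convertScaleAbs(i,alpha=1.6)
cv2.imwrite('pics/crop1.png',cv2.resize(i,(792,440),interpolation=cv2.INTER_CUBIC))
```

```text
(no output)
```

View pics/crop1.png

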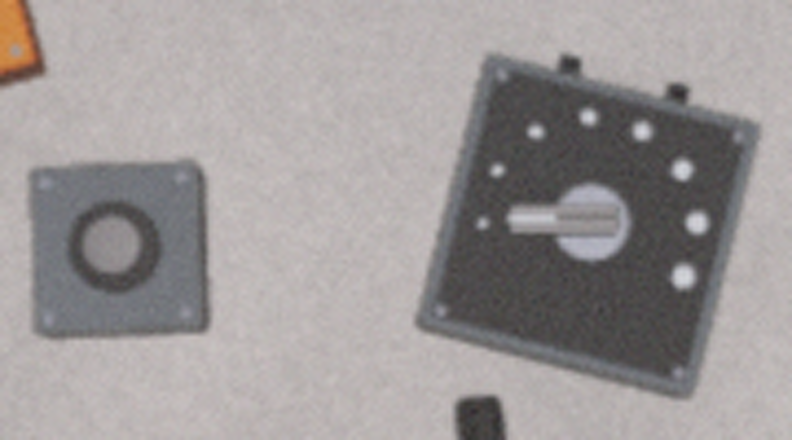

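Crop: the pointer points left at the smallest dot (483,223), so it is at position 1. Dot 5 is at (642,131) and the start button at (111,244).

Run:
```python
from h import *
d=[(483,223),(497,170),(536,131),(588,117),(642,131),(682,169),(697,223),(683,276)]
P=np.array([ray('top',u/4.4+239.6,v/4.4+149.6,50)[:2] for u,v in d])
# fit: center + 56*(cos,sin)(th0+105-30i)
from scipy.optimize import least_squares
f=lambda p:(P-np.c_[p[0]+p[3]*np.cos(np.radians(p[2]+105-30*np.arange(8))),p[1]+p[3]*np.sin(np.radians(p[2]+105-30*np.arange(8)))]).ravel()
r=least_squares(f,[500,-100,-15,56]);print(r.x,np.abs(r.fun).max())
c=[(488,55),(757,125),(690,397),(418,325)]
Q=np.array([ray('top',u/4.4+239.6,v/4.4+149.6,50)[:2] for u,v in c]);print(Q.mean(0),np.linalg.norm(Q-np.roll(Q,1,0),axis=1))
print('ptr tip',ray('top',508/4.4+239.6,219/4.4+149.6,83))
print('btn',[ray('top',111/4.4+239.6,244/4.4+149.6,z) for z in (55,65,75)])
Q=np.array([ray('top',u/4.4+239.6,v/4.4+149.6,45)[:2] for u,v in [(30,168),(200,160),(208,328),(38,336)]]);print('startbox',Q.mean(0),np.linalg.norm(Q-np.roll(Q,1,0),axis=1))
print('driver',[ray('top',u,v,15) for u,v in [(349,241),(356,313)]],'shock',ray('top',339,123,60),'bottle',ray('top',505,178,140))
print('scene btn proj', [proj('scene',[*ray('top',111/4.4+239.6,244/4.4+149.6,z)[:2],z]) for z in (55,65,75)])
```

```text
[ 558.67437289 -103.17113925  -13.88116108   55.97735176] 0.3504304550857853
[ 557.69675102 -102.29221892] [147.26397333 146.06189804 147.23084509 146.18745555]
ptr tip [557.1132635  -58.53906113  83.        ]
btn [array([542.7662625 , 147.17460589,  55.        ]), array([542.05126203, 145.96406262,  65.        ]), array([541.33626155, 144.75351935,  75.        ])]
startbox [541.60354039 144.12657602] [88.91944268 90.09010814 88.86566649 89.43720333]
driver [array([464.23473529, -49.06841872,  15.        ]), array([297.86837827, -67.52630953,  15.        ])] shock [736.42453344 -20.36037286  60.        ] bottle [ 603.62939159 -374.87763012  140.        ]
scene btn proj [[np.float64(349.3793508741445), np.float64(182.07994265621008)], [np.float64(349.11474107000925), np.float64(178.93065402303603)], [np.float64(348.8467463810214), np.float64(175.74107973443827)]]
```

```bash
cat >> h.py <<'E'
from scipy.spatial.transform import Rotation as Ro
def delta(xyz,rpy):
    s=robot.observe();A=Ro.from_euler('xyz',s['orientation'],degrees=True);B=Ro.from_euler('xyz',rpy,degrees=True)
    print('lin m',np.round(A.inv().apply(np.array(xyz)-s['tool_pos'])/1000,4),'rot units',np.round((A.inv()*B).as_rotvec(degrees=True)/6,2),'t',s['time_s'])
E
python3 - <<'E'
from h import *
delta([529,-67,231],[180,0,-13.74]); delta([529,-67,120],[180,0,1.1])
E
```

```text
lin m [5.298e-01 4.890e-01 3.000e-04] rot units [ 0.02 -0.   -0.  ] t 0.1
lin m [0.5298 0.4888 0.1113] rot units [ 0.02  0.   -2.47] t 0.1
```

Emit:
send_rows([
  {"delta_rot": [0, 0, 0], "linear": [0.022, 0.0204, 0], "fingers": 0},
  {"delta_rot": [0, 0, 0], "linear": [0.022, 0.0204, 0], "fingers": 0},
  {"delta_rot": [0, 0, 0], "linear": [0.022, 0.0204, 0], "fingers": 0},
  {"delta_rot": [0, 0, 0], "linear": [0.022, 0.0204, 0], "fingers": 0},
  {"delta_rot": [0, 0, 0], "linear": [0.022, 0.0204, 0], "fingers": 0},
  {"delta_rot": [0, 0, 0], "linear": [0.022, 0.0204, 0], "fingers": 0},
  {"delta_rot": [0, 0, 0], "linear": [0.022, 0.0204, 0], "fingers": 0},
  {"delta_rot": [0, 0, 0], "linear": [0.022, 0.0204, 0], "fingers": 0},
])

```text
time_s: 0.77
tool_pos: [263.1, 332.4, 231.0]
orientation: [180.0, 0.0, -13.7]
contact_force: [0.6, 0.6, -0.1]
finger_gap: 0.003
```

Emit:
send_rows([
  {"delta_rot": [0, 0, 0], "linear": [0.022, 0.0204, 0], "fingers": 0},
  {"delta_rot": [0, 0, 0], "linear": [0.022, 0.0204, 0], "fingers": 0},
  {"delta_rot": [0, 0, 0], "linear": [0.022, 0.0204, 0], "fingers": 0},
  {"delta_rot": [0, 0, 0], "linear": [0.022, 0.0204, 0], "fingers": 0},
  {"delta_rot": [0, 0, 0], "linear": [0.022, 0.0204, 0], "fingers": 0},
  {"delta_rot": [0, 0, 0], "linear": [0.022, 0.0204, 0], "fingers": 0},
  {"delta_rot": [0, 0, 0], "linear": [0.022, 0.0204, 0], "fingers": 0},
  {"delta_rot": [0, 0, 0], "linear": [0.022, 0.0204, 0], "fingers": 0},
])

```text
time_s: 1.43
tool_pos: [395.3, 132.1, 231.1]
orientation: [180.0, 0.0, -13.7]
contact_force: [1.0, 0.3, 0.8]
finger_gap: -0.001
```

Emit:
send_rows([
  {"delta_rot": [0, 0, 0], "linear": [0.022, 0.0204, 0], "fingers": 0},
  {"delta_rot": [0, 0, 0], "linear": [0.022, 0.0204, 0], "fingers": 0},
  {"delta_rot": [0, 0, 0], "linear": [0.022, 0.0204, 0], "fingers": 0},
  {"delta_rot": [0, 0, 0], "linear": [0.022, 0.0204, 0], "fingers": 0},
  {"delta_rot": [0, 0, -0.82], "linear": [0, 0, 0], "fingers": 0},
  {"delta_rot": [0, 0, -0.82], "linear": [0, 0, 0], "fingers": 0},
  {"delta_rot": [0, 0, -0.82], "linear": [0, 0, 0], "fingers": 0},
  {"delta_rot": [0, 0, 0], "linear": [0, 0, 0], "fingers": 0},
])

```text
time_s: 2.1
tool_pos: [460.9, 33.1, 230.8]
orientation: [180.0, 0.1, 1.2]
contact_force: [-0.3, 0.3, -0.3]
finger_gap: -0.001
```

Run:
```python
from h import *
s=robot.observe();print(s['tool_pos'],s['orientation'],s['qpos'],s['contact_force'],s['finger_gap'])
delta([529,-67,110],[180,0,1.1])
```

```text
[460.89229864  33.1269777  230.80868561] [1.79991979e+02 6.14315378e-02 1.15105911e+00] [ 2.36180228e+01  4.63552075e+00 -6.03972490e+00 -1.63433452e-02
 -7.93845890e+01  6.75360597e+01] [-0.25723977  0.26052886 -0.33049421] -0.001099698383703523
lin m [0.0662 0.1015 0.1208] rot units [0.   0.01 0.01] t 2.1
```

Emit:
send_rows([
  {"delta_rot": [0, 0, 0], "linear": [0.0095, 0.0145, 0.0173], "fingers": 0},
  {"delta_rot": [0, 0, 0], "linear": [0.0095, 0.0145, 0.0173], "fingers": 0},
  {"delta_rot": [0, 0, 0], "linear": [0.0095, 0.0145, 0.0173], "fingers": 0},
  {"delta_rot": [0, 0, 0], "linear": [0.0095, 0.0145, 0.0173], "fingers": 0},
  {"delta_rot": [0, 0, 0], "linear": [0.0095, 0.0145, 0.0173], "fingers": 0},
  {"delta_rot": [0, 0, 0], "linear": [0.0095, 0.0145, 0.0173], "fingers": 0},
  {"delta_rot": [0, 0, 0], "linear": [0.0095, 0.0145, 0.0173], "fingers": 0},
  {"delta_rot": [0, 0, 0], "linear": [0, 0, 0], "fingers": 0},
])

```text
time_s: 2.77
tool_pos: [528.0, -68.5, 105.9]
orientation: [180.0, 0.4, 0.7]
contact_force: [-0.7, -0.1, 0.2]
finger_gap: -0.002
```

Run:
```python
from h import *
a=snap('wrist','w1')
C=[558.7,-103.2,50]
print(proj('wrist',C),proj('wrist',[558.7,-59.2,83]),proj('wrist',robot.observe()['tool_pos']))
delta([529,-67,64],[180,0,1.1])
```

```text
[np.float64(367.7917805689098), np.float64(176.00609983257834)] [np.float64(299.97737523993555), np.float64(186.5544210305176)] [np.float64(314.13295856914704), np.float64(255.17373823386552)]
lin m [ 0.001  -0.0008  0.0437] rot units [ 0.    0.05 -0.05] t 2.8167
```

View pics/w1.png

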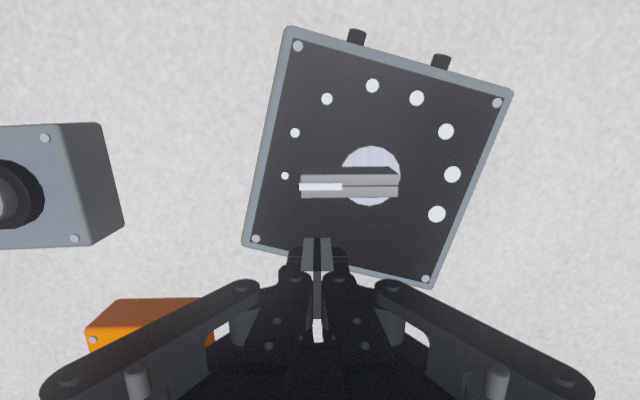

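The wrist view agrees with the calibration: pointer tip (300,187), disc (371,175), and the fingertip (317,245) behind the bar, with the bar at dot 1 (285,176). Descending to about z 66.

Emit:
send_rows([
  {"delta_rot": [0, 0, 0], "linear": [0, 0, 0.01], "fingers": 0},
  {"delta_rot": [0, 0, 0], "linear": [0, 0, 0.01], "fingers": 0},
  {"delta_rot": [0, 0, 0], "linear": [0, 0, 0.01], "fingers": 0},
  {"delta_rot": [0, 0, 0], "linear": [0, 0, 0.01], "fingers": 0},
  {"delta_rot": [0, 0, 0], "linear": [0.002, 0, 0], "fingers": 0},
  {"delta_rot": [0, 0, 0], "linear": [0.002, 0, 0], "fingers": 0},
  {"delta_rot": [0, 0, 0], "linear": [0.002, 0, 0], "fingers": 0},
  {"delta_rot": [0, 0, 0], "linear": [0, 0, 0], "fingers": 0},
])

```text
time_s: 3.48
tool_pos: [536.4, -66.7, 70.8]
orientation: [180.0, -0.1, 1.0]
contact_force: [1.1, 0.8, 0.5]
finger_gap: -0.0
```

Run:
```python
from h import *
delta([540.7,-67.2,66],[180,0,1.1])
```

```text
lin m [0.0043 0.0006 0.0048] rot units [ 0.   -0.01 -0.01] t 3.4833
```

Emit:
send_rows([
  {"delta_rot": [0, 0, 0], "linear": [0.002, 0, 0.002], "fingers": 0},
  {"delta_rot": [0, 0, 0], "linear": [0.0023, 0, 0.002], "fingers": 0},
  {"delta_rot": [0, 0, 0.667], "linear": [0.00256, -0.00117, 0], "fingers": 0},
  {"delta_rot": [0, 0, 0.667], "linear": [0.00256, -0.00117, 0], "fingers": 0},
  {"delta_rot": [0, 0, 0.667], "linear": [0.00256, -0.00117, 0], "fingers": 0},
  {"delta_rot": [0, 0, 0.667], "linear": [0.00256, -0.00117, 0], "fingers": 0},
  {"delta_rot": [0, 0, 0.667], "linear": [0.00256, -0.00117, 0], "fingers": 0},
  {"delta_rot": [0, 0, 0], "linear": [0, 0, 0], "fingers": 0},
])

```text
time_s: 4.15
tool_pos: [553.6, -62.4, 66.1]
orientation: [-180.0, -0.0, -19.1]
contact_force: [0.5, 0.2, 0.2]
finger_gap: 0.001
```

```bash
cat >> h.py <<'E'
def where():
    s=robot.observe();p=s['tool_pos'];psi=np.radians(s['orientation'][2]);d=p[:2]-[558.7,-103.2]
    tx=np.array([np.cos(psi),np.sin(psi)]);ro=np.array([-tx[1],tx[0]])
    print('behind',-d@tx,'radial',d@ro,'phi',1.1-s['orientation'][2],'z',p[2],'F',s['contact_force'],'Ftx',s['contact_force'][:2]@tx)
E
python3 -c "
from h import *
where();a=snap('wrist','w2')"
```

```text
behind 18.19563701306444 radial 36.90134068930449 phi 20.225015880364168 z 66.10545989836773 F [0.45340845 0.20818388 0.18997971] Ftx 0.3601756295323416
```

View pics/w2.png

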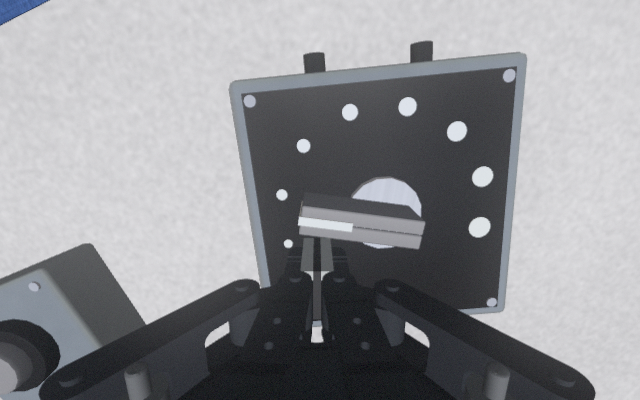

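The bar has snapped to dot 2 (282,195), so that is click 1. Next is 30° more.

Emit:
send_rows([
  {"delta_rot": [0, 0, 0.625], "linear": [0.0024, -0.001, 0], "fingers": 0},
  {"delta_rot": [0, 0, 0.625], "linear": [0.0024, -0.001, 0], "fingers": 0},
  {"delta_rot": [0, 0, 0.625], "linear": [0.0024, -0.001, 0], "fingers": 0},
  {"delta_rot": [0, 0, 0.625], "linear": [0.0024, -0.001, 0], "fingers": 0},
  {"delta_rot": [0, 0, 0.625], "linear": [0.0024, -0.001, 0], "fingers": 0},
  {"delta_rot": [0, 0, 0.625], "linear": [0.0024, -0.001, 0], "fingers": 0},
  {"delta_rot": [0, 0, 0.625], "linear": [0.0024, -0.001, 0], "fingers": 0},
  {"delta_rot": [0, 0, 0.625], "linear": [0.0024, -0.001, 0], "fingers": 0},
])

```text
time_s: 4.87
tool_pos: [573.4, -65.8, 66.1]
orientation: [-180.0, 0.0, -49.0]
contact_force: [0.2, -0.9, 0.2]
finger_gap: -0.003
```

Emit:
send_rows([
  {"delta_rot": [0, 0, 0], "linear": [0, 0, 0], "fingers": 0},
  {"delta_rot": [0, 0, 0], "linear": [0, 0, 0], "fingers": 0},
])

```text
time_s: 5.03
tool_pos: [573.3, -65.9, 66.1]
orientation: [180.0, 0.0, -48.8]
contact_force: [1.4, 0.6, 0.5]
finger_gap: -0.005
```

```bash
python3 -c "
from h import *
where();a=snap('wrist','w3')"
```

```text
behind 18.474953945040657 radial 35.50569410621106 phi 49.90737357825872 z 66.11778992353308 F [1.41443917 0.5846385  0.49606855] Ftx 0.4915989215132109
```

View pics/w3.png

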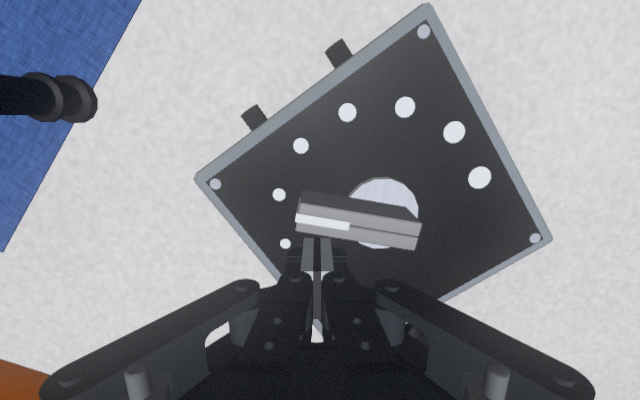

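The picture shows dots 2–8 with the bar pointing at the second visible one (279,194), dot 3. That is click 2. Same again, twice, with a check between.

Emit:
send_rows([
  {"delta_rot": [0, 0, 0.625], "linear": [0.0024, -0.0011, 0], "fingers": 0},
  {"delta_rot": [0, 0, 0.625], "linear": [0.0024, -0.0011, 0], "fingers": 0},
  {"delta_rot": [0, 0, 0.625], "linear": [0.0024, -0.0011, 0], "fingers": 0},
  {"delta_rot": [0, 0, 0.625], "linear": [0.0024, -0.0011, 0], "fingers": 0},
  {"delta_rot": [0, 0, 0.625], "linear": [0.0024, -0.0011, 0], "fingers": 0},
  {"delta_rot": [0, 0, 0.625], "linear": [0.0024, -0.0011, 0], "fingers": 0},
  {"delta_rot": [0, 0, 0.625], "linear": [0.0024, -0.0011, 0], "fingers": 0},
  {"delta_rot": [0, 0, 0.625], "linear": [0.0024, -0.0011, 0], "fingers": 0},
])

```text
time_s: 5.75
tool_pos: [589.9, -78.5, 66.3]
orientation: [-180.0, 0.0, -79.0]
contact_force: [-0.5, 0.2, 0.4]
finger_gap: 0.001
```

Emit:
send_rows([
  {"delta_rot": [0, 0, 0], "linear": [0, 0, 0], "fingers": 0},
  {"delta_rot": [0, 0, 0], "linear": [0, 0, 0], "fingers": 0},
])

```text
time_s: 5.92
tool_pos: [589.7, -78.6, 66.1]
orientation: [180.0, 0.0, -78.8]
contact_force: [-0.1, 1.1, -0.7]
finger_gap: -0.004
```

```bash
python3 -c "
from h import *
where();a=snap('wrist','w4')
b=cv2.imread('pics/w3.png');c=cv2.imread('pics/w4.png')
r=(slice(190,255),slice(295,425)) 
print('bar region diff',np.abs(b[r].astype(int)-c[r]).mean())"
```

```text
behind 18.13408134922434 radial 35.21742629165995 phi 79.90006623219142 z 66.1386124020384 F [-0.11501994  1.1304449  -0.71403545] Ftx -1.131256702592933
bar region diff 12.483984220907297
```

View pics/w4.png

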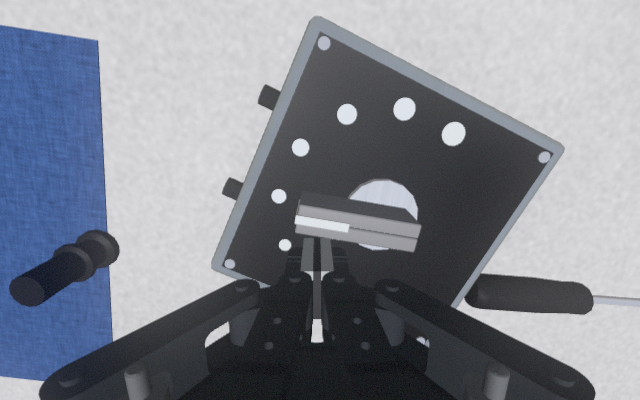

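Dots 3–8 are visible and the bar points at (279,196), dot 4. That is click 3. One more.

Emit:
send_rows([
  {"delta_rot": [0, 0, 0.625], "linear": [0.0024, -0.0011, 0], "fingers": 0},
  {"delta_rot": [0, 0, 0.625], "linear": [0.0024, -0.0011, 0], "fingers": 0},
  {"delta_rot": [0, 0, 0.625], "linear": [0.0024, -0.0011, 0], "fingers": 0},
  {"delta_rot": [0, 0, 0.625], "linear": [0.0024, -0.0011, 0], "fingers": 0},
  {"delta_rot": [0, 0, 0.625], "linear": [0.0024, -0.0011, 0], "fingers": 0},
  {"delta_rot": [0, 0, 0.625], "linear": [0.0024, -0.0011, 0], "fingers": 0},
  {"delta_rot": [0, 0, 0.625], "linear": [0.0024, -0.0011, 0], "fingers": 0},
  {"delta_rot": [0, 0, 0.6], "linear": [0.0023, -0.0011, 0], "fingers": 0},
])

```text
time_s: 6.63
tool_pos: [597.8, -97.6, 66.2]
orientation: [180.0, 0.0, -108.9]
contact_force: [-0.0, -0.9, 0.2]
finger_gap: -0.003
```

Emit:
send_rows([
  {"delta_rot": [0, 0, 0], "linear": [0, 0, 0], "fingers": 0},
  {"delta_rot": [0, 0, 0], "linear": [0, 0, 0], "fingers": 0},
])

```text
time_s: 6.8
tool_pos: [597.8, -97.7, 66.2]
orientation: [180.0, -0.0, -108.7]
contact_force: [-0.2, -0.3, 0.2]
finger_gap: -0.006
```

```bash
python3 -c "
from h import *
where();a=snap('wrist','w5')"
```

```text
behind 17.713837943838342 radial 35.278243173386635 phi 109.75092621058062 z 66.16795348396774 F [-0.23833085 -0.32629951  0.16339453] Ftx 0.38538232081353513
```

View pics/w5.png

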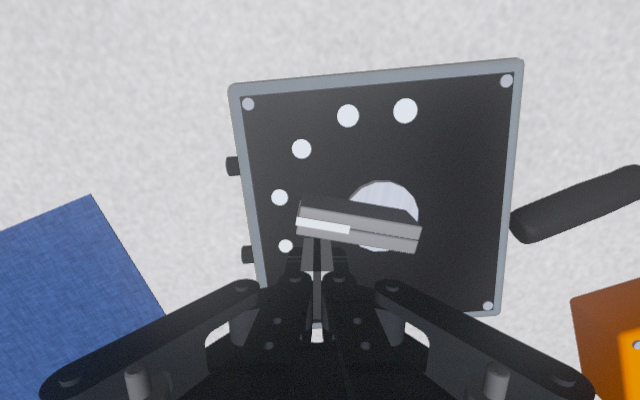

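Dots 4–8 are visible and the bar points at (280,198), dot 5. That is click 4, so the pointer is at position 5. Backing off and rising.

Emit:
send_rows([
  {"delta_rot": [0, 0, 0], "linear": [-0.005, 0, 0], "fingers": 0},
  {"delta_rot": [0, 0, 0], "linear": [-0.005, 0, 0], "fingers": 0},
  {"delta_rot": [0, 0, 0], "linear": [0, 0, -0.02], "fingers": 0},
  {"delta_rot": [0, 0, 0], "linear": [0, 0, -0.02], "fingers": 0},
  {"delta_rot": [0, 0, 0], "linear": [0, 0, -0.02], "fingers": 0},
  {"delta_rot": [0, 0, 0], "linear": [0, 0, -0.02], "fingers": 0},
  {"delta_rot": [0, 0, 0], "linear": [0, 0, -0.02], "fingers": 0},
  {"delta_rot": [0, 0, 0], "linear": [0, 0, 0], "fingers": 0},
])

```text
time_s: 7.52
tool_pos: [603.6, -88.1, 171.1]
orientation: [-179.5, 0.1, -108.7]
contact_force: [0.7, 0.1, 0.9]
finger_gap: -0.003
```

```bash
python3 -c "
from h import *
where();delta([542,145,100],[180,0,-109])"
```

```text
behind 28.726645522735634 radial 37.68200283036125 phi 109.82297004201385 z 171.14112928845742 F [0.73609878 0.14885972 0.89086368] Ftx -0.37726464581365105
lin m [-0.2009  0.1337  0.0704] rot units [-0.08  0.02  0.05] t 7.5167
```

Emit:
send_rows([
  {"delta_rot": [0, 0, 0], "linear": [-0.0251, 0.0167, 0], "fingers": 0},
  {"delta_rot": [0, 0, 0], "linear": [-0.0251, 0.0167, 0], "fingers": 0},
  {"delta_rot": [0, 0, 0], "linear": [-0.0251, 0.0167, 0], "fingers": 0},
  {"delta_rot": [0, 0, 0], "linear": [-0.0251, 0.0167, 0], "fingers": 0},
  {"delta_rot": [0, 0, 0], "linear": [-0.0251, 0.0167, 0], "fingers": 0},
  {"delta_rot": [0, 0, 0], "linear": [-0.0251, 0.0167, 0], "fingers": 0},
  {"delta_rot": [0, 0, 0], "linear": [-0.0251, 0.0167, 0], "fingers": 0},
  {"delta_rot": [0, 0, 0], "linear": [-0.0251, 0.0167, 0], "fingers": 0},
])

```text
time_s: 8.18
tool_pos: [538.8, 146.8, 166.1]
orientation: [180.0, 0.0, -108.8]
contact_force: [0.2, 0.3, -0.1]
finger_gap: 0.0
```

Emit:
send_rows([
  {"delta_rot": [0, 0, 0], "linear": [0, 0, 0.02], "fingers": 0},
  {"delta_rot": [0, 0, 0], "linear": [0, 0, 0.02], "fingers": 0},
  {"delta_rot": [0, 0, 0], "linear": [0, 0, 0.02], "fingers": 0},
  {"delta_rot": [0, 0, 0], "linear": [0, 0, 0], "fingers": 0},
  {"delta_rot": [0, 0, 0], "linear": [0, 0, 0], "fingers": 0},
])

```text
time_s: 8.6
tool_pos: [538.9, 144.9, 105.6]
orientation: [179.9, -0.1, -108.8]
contact_force: [0.7, -0.2, 0.5]
finger_gap: -0.003
```

```bash
python3 -c "
from h import *
delta([542,145,80],[180,0,-109]);a=snap('wrist','w6')
print(robot.observe()['tool_pos'],[proj('wrist',[542,145.5,z]) for z in (55,65)],proj('wrist',robot.observe()['tool_pos']))"
```

```text
lin m [-0.0011 -0.0029  0.0256] rot units [ 0.01 -0.02  0.04] t 8.6
[539.9312545  145.12178228 106.88012033] [[np.float64(314.71556810037634), np.float64(224.19294856111046)], [np.float64(314.6046798781444), np.float64(229.538458663587)]] [np.float64(317.5259111015053), np.float64(257.31617400452177)]
```

View pics/w6.png

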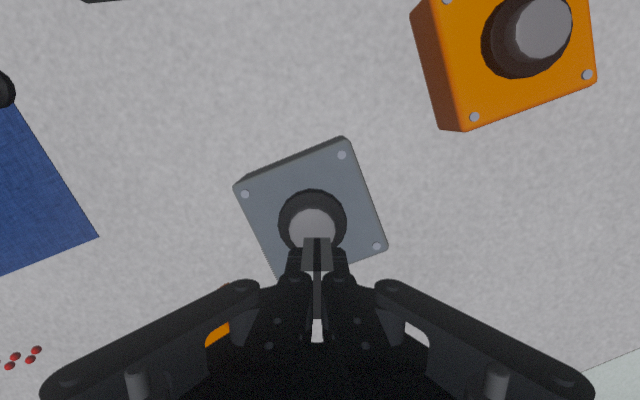

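The wrist view shows the grey start box cap centred at about (312,231) against a predicted (315,229), and the fingertip is aimed at it. Descending in steps, watching the force.

Emit:
send_rows([
  {"delta_rot": [0, 0, 0], "linear": [0, -0.002, 0.004], "fingers": 0},
  {"delta_rot": [0, 0, 0], "linear": [0, 0, 0.004], "fingers": 0},
  {"delta_rot": [0, 0, 0], "linear": [0, 0, 0.004], "fingers": 0},
  {"delta_rot": [0, 0, 0], "linear": [0, 0, 0.004], "fingers": 0},
  {"delta_rot": [0, 0, 0], "linear": [0, 0, 0.004], "fingers": 0},
  {"delta_rot": [0, 0, 0], "linear": [0, 0, 0.004], "fingers": 0},
  {"delta_rot": [0, 0, 0], "linear": [0, 0, 0], "fingers": 0},
  {"delta_rot": [0, 0, 0], "linear": [0, 0, 0], "fingers": 0},
])

```text
time_s: 9.32
tool_pos: [541.3, 144.1, 81.9]
orientation: [180.0, -0.0, -108.8]
contact_force: [0.0, 0.9, 0.4]
finger_gap: 0.001
```

Emit:
send_rows([
  {"delta_rot": [0, 0, 0], "linear": [0, 0, 0.002], "fingers": 0},
  {"delta_rot": [0, 0, 0], "linear": [0, 0, 0.002], "fingers": 0},
  {"delta_rot": [0, 0, 0], "linear": [0, 0, 0], "fingers": 0},
])

```text
time_s: 9.57
tool_pos: [541.3, 144.2, 77.8]
orientation: [180.0, -0.0, -108.8]
contact_force: [0.3, 0.6, 0.5]
finger_gap: 0.003
```

Emit:
send_rows([
  {"delta_rot": [0, 0, 0], "linear": [0, 0, 0.0015], "fingers": 0},
  {"delta_rot": [0, 0, 0], "linear": [0, 0, 0.0015], "fingers": 0},
  {"delta_rot": [0, 0, 0], "linear": [0, 0, 0], "fingers": 0},
])

```text
time_s: 9.82
tool_pos: [541.2, 144.2, 74.8]
orientation: [180.0, -0.0, -108.8]
contact_force: [-0.1, -0.8, -0.0]
finger_gap: 0.004
```

Emit:
send_rows([
  {"delta_rot": [0, 0, 0], "linear": [0, 0, 0.0015], "fingers": 0},
  {"delta_rot": [0, 0, 0], "linear": [0, 0, 0.0015], "fingers": 0},
  {"delta_rot": [0, 0, 0], "linear": [0, 0, 0], "fingers": 0},
])

```text
time_s: 10.07
tool_pos: [541.3, 144.2, 71.8]
orientation: [180.0, -0.0, -108.8]
contact_force: [-0.1, -0.2, 0.2]
finger_gap: -0.0
```

Emit:
send_rows([
  {"delta_rot": [0, 0, 0], "linear": [0, 0, 0.001], "fingers": 0},
  {"delta_rot": [0, 0, 0], "linear": [0, 0, 0.001], "fingers": 0},
  {"delta_rot": [0, 0, 0], "linear": [0, 0, 0], "fingers": 0},
])

```text
time_s: 10.32
tool_pos: [541.3, 144.2, 69.9]
orientation: [180.0, -0.0, -108.8]
contact_force: [-0.5, -0.5, -0.1]
finger_gap: 0.002
```

Emit:
send_rows([
  {"delta_rot": [0, 0, 0], "linear": [0, 0, 0.001], "fingers": 0},
  {"delta_rot": [0, 0, 0], "linear": [0, 0, 0.001], "fingers": 0},
  {"delta_rot": [0, 0, 0], "linear": [0, 0, 0], "fingers": 0},
])

```text
time_s: 10.57
tool_pos: [541.3, 144.2, 67.9]
orientation: [180.0, -0.0, -108.8]
contact_force: [0.6, -0.0, -0.6]
finger_gap: 0.003
```

Emit:
send_rows([
  {"delta_rot": [0, 0, 0], "linear": [0, 0, 0.001], "fingers": 0},
  {"delta_rot": [0, 0, 0], "linear": [0, 0, 0.001], "fingers": 0},
  {"delta_rot": [0, 0, 0], "linear": [0, 0, 0], "fingers": 0},
])

```text
time_s: 10.82
tool_pos: [541.6, 144.3, 66.3]
orientation: [-180.0, 0.0, -108.8]
contact_force: [0.1, 0.8, 1.8]
finger_gap: 0.003
```

Emit:
send_rows([
  {"delta_rot": [0, 0, 0], "linear": [0, 0, 0.001], "fingers": 0},
  {"delta_rot": [0, 0, 0], "linear": [0, 0, 0.001], "fingers": 0},
  {"delta_rot": [0, 0, 0], "linear": [0, 0, 0], "fingers": 0},
])

```text
time_s: 11.07
tool_pos: [541.6, 144.3, 64.3]
orientation: [-180.0, 0.0, -108.8]
contact_force: [-0.9, 0.3, 3.8]
finger_gap: -0.003
```

Emit:
send_rows([
  {"delta_rot": [0, 0, 0], "linear": [0, 0, 0.001], "fingers": 0},
  {"delta_rot": [0, 0, 0], "linear": [0, 0, 0.001], "fingers": 0},
  {"delta_rot": [0, 0, 0], "linear": [0, 0, 0], "fingers": 0},
])

```text
time_s: 11.32
tool_pos: [541.6, 144.3, 62.3]
orientation: [-180.0, 0.0, -108.8]
contact_force: [-0.1, 0.2, 4.5]
finger_gap: -0.002
```

Emit:
send_rows([
  {"delta_rot": [0, 0, 0], "linear": [0, 0, 0.001], "fingers": 0},
  {"delta_rot": [0, 0, 0], "linear": [0, 0, 0], "fingers": 0},
  {"delta_rot": [0, 0, 0], "linear": [0, 0, 0], "fingers": 0},
])

```text
time_s: 11.57
tool_pos: [541.6, 144.3, 61.3]
orientation: [-180.0, 0.0, -108.8]
contact_force: [-1.7, 0.5, 5.2]
finger_gap: 0.002
```

Emit:
send_rows([
  {"delta_rot": [0, 0, 0], "linear": [0, 0, 0.0005], "fingers": 0},
  {"delta_rot": [0, 0, 0], "linear": [0, 0, 0], "fingers": 0},
  {"delta_rot": [0, 0, 0], "linear": [0, 0, 0], "fingers": 0},
])

```text
time_s: 11.82
tool_pos: [541.6, 144.3, 61.1]
orientation: [-180.0, 0.0, -108.8]
contact_force: [-2.0, 0.7, 6.7]
finger_gap: -0.001
```

Emit:
send_rows([
  {"delta_rot": [0, 0, 0], "linear": [0, 0, 0.0005], "fingers": 0},
  {"delta_rot": [0, 0, 0], "linear": [0, 0, 0], "fingers": 0},
  {"delta_rot": [0, 0, 0], "linear": [0, 0, 0], "fingers": 0},
])

```text
time_s: 12.07
tool_pos: [541.6, 144.3, 61.0]
orientation: [-180.0, 0.0, -108.8]
contact_force: [-2.5, -0.2, 9.9]
finger_gap: 0.0
```

Emit:
send_rows([
  {"delta_rot": [0, 0, 0], "linear": [0, 0, 0.0005], "fingers": 0},
  {"delta_rot": [0, 0, 0], "linear": [0, 0, 0], "fingers": 0},
  {"delta_rot": [0, 0, 0], "linear": [0, 0, 0], "fingers": 0},
])

```text
time_s: 12.32
tool_pos: [541.6, 144.3, 61.0]
orientation: [-179.9, 0.0, -108.8]
contact_force: [-4.6, -0.9, 12.4]
finger_gap: -0.004
```

The button has bottomed: z is stuck at 61.0 and the force has risen to 12 N. Releasing and rising.

Emit:
send_rows([
  {"delta_rot": [0, 0, 0], "linear": [0, 0, -0.003], "fingers": 0},
  {"delta_rot": [0, 0, 0], "linear": [0, 0, -0.005], "fingers": 0},
  {"delta_rot": [0, 0, 0], "linear": [0, 0, -0.012], "fingers": 0},
  {"delta_rot": [0, 0, 0], "linear": [0, 0, -0.02], "fingers": 0},
  {"delta_rot": [0, 0, 0], "linear": [0, 0, -0.03], "fingers": 0},
  {"delta_rot": [0, 0, 0], "linear": [0, 0, -0.03], "fingers": 0},
  {"delta_rot": [0, 0, 0], "linear": [-0.03, 0, 0], "fingers": 0},
  {"delta_rot": [0, 0, 0], "linear": [-0.03, 0, 0], "fingers": 0},
])

```text
time_s: 12.98
tool_pos: [561.8, 201.4, 162.2]
orientation: [-179.8, 0.2, -109.0]
contact_force: [0.8, 0.5, -1.4]
finger_gap: -0.002
```

Emit:
send_rows([
  {"delta_rot": [0, 0, 0], "linear": [-0.03, 0, 0], "fingers": 0},
  {"delta_rot": [0, 0, 0], "linear": [-0.03, 0, 0], "fingers": 0},
  {"delta_rot": [0, 0, 0], "linear": [-0.03, 0, 0], "fingers": 0},
  {"delta_rot": [0, 0, 0], "linear": [0, 0, 0], "fingers": 0},
  {"delta_rot": [0, 0, 0], "linear": [0, 0, 0], "fingers": 0},
])

```text
time_s: 13.4
tool_pos: [589.5, 287.4, 157.8]
orientation: [179.9, -0.1, -108.8]
contact_force: [0.1, -0.6, -0.4]
finger_gap: 0.003
```

```bash
python3 -c "
from h import *
a=snap('top','t2');i=cv2.imread('pics/t2.png')[100:320,120:420]
cv2.imwrite('pics/t2c.png',cv2.resize(cv2.convertScaleAbs(i,alpha=1.6),(780,572),interpolation=cv2.INTER_CUBIC))"
```

```text
(no output)
```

View pics/t2c.png

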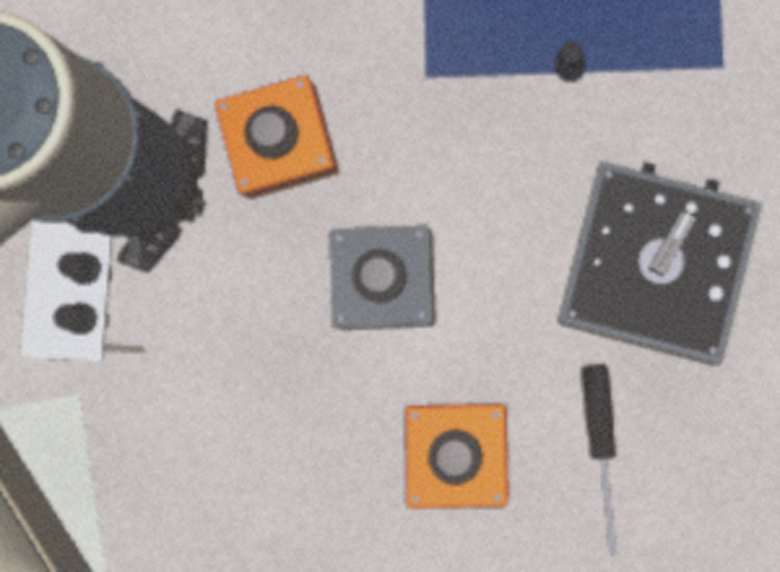

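The pointer points at dot 5 (691,208), the start button (379,276) looks up again, the visible bystanders are in place, and the arm reads no contact. Handing in.

```bash
python3 -c "
from h import *
print(robot.observe()['contact_force'],robot.sign_off())"
```

```text
the job is handed in; nothing more can be done
[-0.79385122 -0.46907322  0.7342018 ] None
```

The job is handed in: the pointer is at position 5, and the grey start button was pressed fully down and released. It took about 13.5 s of the 58 s allowed.

- **Selector:** I pushed the pointer clockwise from position 1 with the closed fingertips, one click at a time. Wrist pictures after each push showed it at 2, 3, 4 and then 5. My last push stopped at about 110°, short of position 5's 120°, so the finger could not carry it beyond.
- **Start button:** The fingertip met the cap at about z 67 mm and it bottomed at 61 mm. The force rose to 12 N there, against the 5 N spring alone. I then lifted off clear of it.
- **Last checks:** The final top picture showed the pointer on dot 5. The start button looked up again, but I could not measure that from above. The shock absorber and screwdriver were where they had been. The bottle lay outside that crop and the arm never went near it. The stand was partly hidden by the arm, which stayed above its height. The contact force read only noise (about 1 N) at hand-in.

None of the checks failed or disagreed.

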